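Put the art tools back on their outline cards

TASK

Tidy the art table: put the ink roller, the board eraser, the ink jar and the roll of tape back, each on the white card that shows its own black outline, upright as they stand now and squarely covering the outline, the roller and the eraser turned as drawn (the roller with its handle over the drawn handle). Set each thing down rather than dropping it, let go of everything, and leave the stapler and the cup of pencils where they are.

Things in the scene. Friction and masses are not known exactly. Their poses are not given: they have to be found in the camera images.
- brayer: Ink roller lying along its x. In mm: black roller d 32, 60 long in y, at x -57; steel side arms (70 wide in y, x -60 to -24), cross bar at x -27; round wooden handle d 20, x -16 to +60, axis at z 16, ending in a ball d 32 at x +57. Rests on roller and ball. Origin: middle of its 146 length, at table level; x to the handle end, z up. 180 g, balances near x -20; grip the handle across y near x 0.
- eraser: Board eraser lying felt down: block 110 mm (x) by 45 mm (y) by 36 mm high, lower half grey felt (rigid here), upper half wood. Origin: centre of its underside, z up. Either way round is the same. About 100 g.
- jar: Closed ink jar standing upright: grey, 48 mm in diameter up to 46 mm, then a black cap 44 mm in diameter up to 62 mm. Origin: centre of its underside, z up. About 140 g.
- tape: Roll of paper tape lying flat: ring, outer diameter 60 mm, hole 36 mm, 24 mm high. Origin: centre of its underside, z up. About 70 g.
- card_brayer: White card fixed to the table, 164 x 92 mm, 3 mm thick, with the full-size black outline of the ink roller. Origin: on the drawn cross bar, at table level; x along the drawn handle to its end, z up; the card runs from x -55 to +109 mm. The brayer covers its outline when its origin lies at x = +27 mm, y = 0 of this card and both x axes point the same way.
- card_eraser: White card fixed to the table, 130 (x) by 70 mm (y), 3 mm thick, with a black rectangle 110 (x) by 45 mm (y), the outline of the eraser, at its middle. Origin: centre of its underside, at table level, z up.
- card_jar: White card fixed to the table, 85 by 85 mm, 3 mm thick, with a full black disc 48 mm in diameter, the outline of the jar, at its middle. Origin: centre of its underside, at table level, z up.
- card_tape: White card fixed to the table, 85 by 85 mm, 3 mm thick, with a black ring of 60 mm outer and 36 mm inner diameter, the outline of the tape, at its middle. Origin: centre of its underside, at table level, z up.
- cup: Bystander, to be left alone: loose white cup, 76 mm in diameter and 95 mm high, with pencils up to 180 mm high, at the left edge of the work. Origin: centre of its underside. (At the right edge stands a closed supply box, 180 by 130 mm and 77 mm high, which is fixed.)
- stapler: Bystander, to be left alone: loose black and steel stapler, 130 mm (x) by 36 mm (y) by 54 mm high, on the far side of the work. Origin: centre of its underside.
Mind the look-alikes: they are no part of the job. Leave any green or turquoise look-alike of the brayer alone.

How it is judged:
By the outcome, as a careful person would: the job done as asked, in the order asked, and still so for the second after the job is handed in, with the robot touching nothing.
It also fails if it takes over 104 s, if anything falls off the work surface, if the arm or the gripper's body presses on something with over 40 N, if the wrist force passes 120 N, or if a joint passes its speed limit or range.

ROBOT

A 7-joint arm with a two-finger parallel gripper is mounted at the origin on the work surface. World frame = base frame: x ahead of the robot, y to its left, z up, the work surface at z = 0. Lengths are in m, angles in rad, forces in N, time in s.
With the tool pointing down it reaches from about 0.425 to 0.875 m from the base axis. Payload 9.9 kg.
Tool frame: the origin (TCP) lies between the finger pads; the fingertips stand 22 mm ahead of it and the grasp point (between the pads) lies 3 mm ahead of it; z points along the fingers, y is the line along which they close (so a half turn about z gives the same grasp; the last joint's range is limited). The gripper opens to 85 mm and grips with 20 to 120 N. Pads are 22 mm wide; open, the fingers measure 114 mm over their backs; the gripper's body (76 mm by 85 mm) begins 54 mm behind the grasp point. The pads swing forward as they close: fully open they stand 13 mm farther back than shut.
Start: joints at [-0.084, 0.576, 0.025, 1.437, -0.015, 1.129, -0.057], TCP at [0.675, 0, 0.253] pointing down, gripper open.
Joint ranges: [-2.76, 2.76], [-0.34, 2.15], [-1.52, 1.57], [0.19, 2.46], [-1.09, 4.23], [0.17, 1.99], [-2.82, 2.82]. Speed limits (rad/s): [2.22, 2.22, 3.01, 3.01, 3.14, 3.14, 3.14].

INTERFACE

Orientations are given as a unit quaternion [x, y, z, w].
In Python, from workcell import get_obs, capture, camera_info, close_job gives the robot as it stands.
- The arm moves only by the shell command python3 -m inch 'ROWS' [FORCE]. ROWS is a JSON list that holds a single list of rows (three levels of brackets), with 1 to 8 rows, each of 5 numbers: the finger opening in m, then dx, dy, dz in normalised numbers (1 is 0.8 m), then a turn about the tool's z in a scale on which 1.0 is 4 rad; each row shifts and turns the commanded pose from where the row before left it, along the tool's axes as they then stand; what a row does not reach is not made up. A row lasts 1/12 s, in which the tool goes at most 0.0417 m and 0.125 rad, less where a joint would pass 70% of its speed; a pose out of reach is approached as far as the arm can. The fingers move at their own pace and stop on an object; FORCE is the grip in N (left out, the last holds). Time passes only in rows, so rows that do not move let the fingers close. It prints the time, the measured TCP pose, the force, the opening and the grip force at its end. Shift and turn numbers lie between -1 and 1, and a call with a number outside is refused. Input that does not fit is refused with a message, and nothing moves.
- get_obs(): the state, without advancing time (a new reading comes with each control period).
- capture(name): name is "scene" or "side" or "wrist"; returns the picture (384x512x3 uint8, blue, green, red); there is no depth.
- camera_info(name): a dict with "fx", "fy", "cx", "cy" (pixels), "view" (4x4, takes a point from world to camera coordinates). Camera axes: x right, y up, looking along -z (the intrinsics and any distortion apply to the point x, -y, -z); pixel columns grow to the right and rows downward; lengths in m; the calibration is good to about 2 mm. The wrist camera is an equidistant fisheye: a pixel r from the principal point sees the ray r / f radians off the axis. A picture is of the moment at which its call begins: read the wrist's pose just before it. camera_info takes no time and is no camera call; for the wrist camera it gives the pose at the moment of the call.
- close_job(): hands the job in; it is judged then, once.
The state is a dict: "time_s": time; "joints": joint angles; "joint_velocities": joint speeds; "effort": joint torques, N m; "tool_pos": TCP position; "orientation": TCP orientation; "wrist_force": force on the tool from outside, world axes, zero at the start; "torque": the same for the moment, N m; "grip_width": finger opening in m; "finger_force": force on a finger pad.
Only numpy, scipy, OpenCV 4.12 (cv2) and the standard library are available. Lean on these libraries where they do the work, as an engineer would, in place of code of your own. Each camera call takes 0.05 s, during which the arm holds its last target. There are 200 camera calls.

## Working session

There is one attempt and no reset: what is moved stays moved. The work goes in short steps, Python scripts to look and compute and a shell command to move; the robot and the scene stay as the last step left them, time stands still between calls to the robot, and variables do not carry over. Pictures are saved under pics/ and viewed, at most 14 in all, crops included, and the job is handed in when it is done.

```bash
mkdir -p pics; ls; python3 - <<'E'
from workcell import *
import cv2
for n in("scene","side","wrist"):
    i=camera_info(n);print(n,i)
    im=capture(n);cv2.imwrite(f"pics/{n}0.png",im)
    cv2.imwrite(f"pics/{n}0b.png",cv2.resize(im,(800,600),interpolation=cv2.INTER_CUBIC))
print(get_obs())
E
```

```text
pics
scene {'fx': 435.7520000291777, 'fy': 435.7520000291777, 'cx': 256.0904273024261, 'cy': 201.8069703041942, 'view': array([[ 0.45657138,  0.8896142 ,  0.01136464, -0.26933884],
       [-0.76488641,  0.38596975,  0.51572874,  0.35208129],
       [ 0.4544132 , -0.24415964,  0.85667655, -1.52345351],
       [ 0.        ,  0.        ,  0.        ,  1.        ]])}
side {'fx': 403.18495724357376, 'fy': 403.18495724357376, 'cx': 257.1294622114899, 'cy': 189.5794248593575, 'view': array([[ 0.96136235, -0.27524069, -0.00499907, -0.49986692],
       [ 0.18095075,  0.61813217,  0.76496369, -0.17367199],
       [-0.20745904, -0.73631188,  0.64405401, -1.12174569],
       [ 0.        ,  0.        ,  0.        ,  1.        ]])}
wrist {'fx': 297.3186396354542, 'fy': 297.3186396354542, 'cx': 258.5755556034578, 'cy': 184.19367226804505, 'view': array([[ 9.99997798e-01, -1.11868807e-03, -1.77541283e-03,
        -6.74073053e-01],
       [ 5.42051056e-04,  9.55043825e-01, -2.96464160e-01,
         3.78221171e-02],
       [ 2.02724798e-03,  2.96462545e-01,  9.55042329e-01,
        -3.79245092e-01],
 
[... 160 characters left out ...]
1.43771335, -0.01497297,
        1.12900395, -0.05651954]), 'joint_velocities': array([-1.39417078e-03, -1.53145052e-03,  2.41659827e-03, -2.52625934e-03,
       -6.25319488e-05, -8.98245299e-04,  1.41568010e-05]), 'effort': array([ 3.53695883e-03, -7.66262698e+01,  2.25340560e+00, -2.86181796e+01,
        1.58117601e-02,  9.86463390e-03, -3.06662548e-05]), 'tool_pos': array([ 6.74682510e-01, -1.45653943e-05,  2.52625693e-01]), 'orientation': array([ 7.07107589e-01,  7.07105674e-01, -4.85087790e-04, -4.33926088e-04]), 'wrist_force': array([-0.23290584, -0.2192961 ,  0.52811064]), 'torque': array([ 0.0309094 , -0.0078526 , -0.01920714]), 'finger_force': 0.0, 'grip_width': 0.08570965236702854}
```

View pics/scene0b.png

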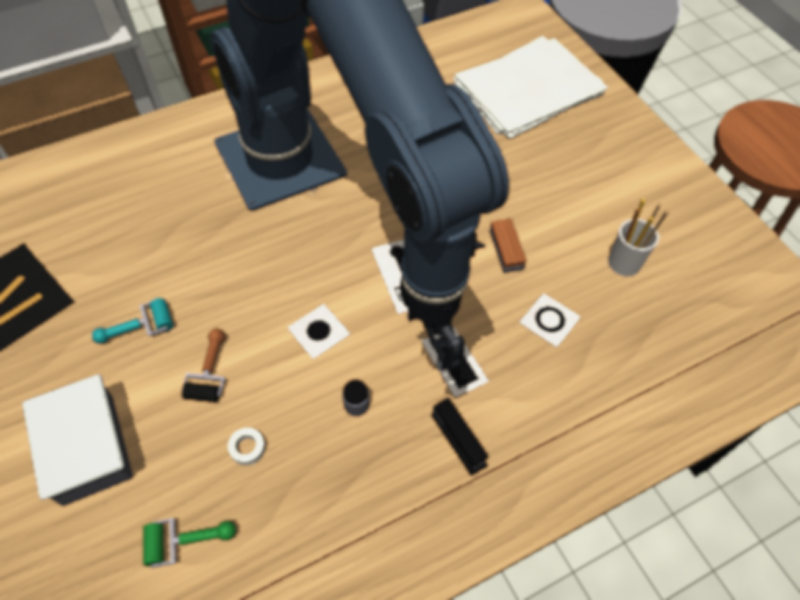

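View pics/wrist0b.png

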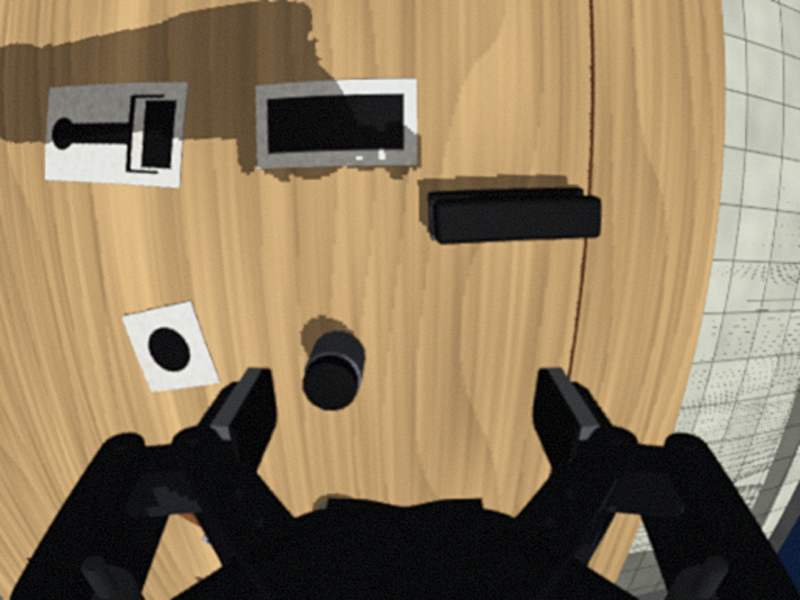

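The wooden-handled, black roller at (205,365) in the 800-px scene view fits the brayer. The turquoise one at (135,320) and the green one at (190,540) are look-alikes. Next I'll make top-down rectified views to measure from and confirm this.

```bash
cat > h.py <<'E'
import numpy as np,cv2
from workcell import *
def proj(info,P,fish):
    P=np.asarray(P,float);V=info["view"];p=P@V[:3,:3].T+V[:3,3]
    q=np.stack([p[...,0],-p[...,1],-p[...,2]],-1)
    r=np.hypot(q[...,0],q[...,1])
    if fish: s=np.arctan2(r,q[...,2])/np.maximum(r,1e-9)
    else: s=1/q[...,2]
    return np.stack([info["fx"]*q[...,0]*s+info["cx"],info["fy"]*q[...,1]*s+info["cy"]],-1)
def ortho(im,info,fish,x1,y1,w,h,s,z):
    """top-down: col 0 = y1 (y falls to the right), row 0 = x1 (x falls downward), s m/px"""
    c,r=np.meshgrid(np.arange(w),np.arange(h))
    P=np.stack([x1-r*s,y1-c*s,np.full(c.shape,z)],-1)
    m=proj(info,P,fish).astype(np.float32)
    return cv2.remap(im,m[...,0],m[...,1],cv2.INTER_CUBIC)
def blobs(g,x1,y1,s,mask,lo,hi):
    n,l,st,ce=cv2.connectedComponentsWithStats(mask.astype(np.uint8))
    for i in range(1,n):
        if lo<st[i,4]*s*s*1e6<hi:
            pts=np.argwhere(l==i);W=np.c_[x1-pts[:,0]*s,y1-pts[:,1]*s]
            m=W.mean(0);C=np.cov((W-m).T);e,v=np.linalg.eigh(C)
            (c,wh,a)=cv2.minAreaRect((W*1000).astype(np.float32))
            print("cen",m.round(4),"area mm2",int(st[i,4]*s*s*1e6),"ax deg",np.degrees(np.arctan2(v[1,1],v[0,1])).round(1),"rect",np.round(c,1),np.round(wh,1),round(a,1))
E
python3 - <<'E'
from h import *
w=cv2.imread("pics/wrist0.png");s=cv2.imread("pics/scene0.png")
iw=camera_info("wrist");i_s=camera_info("scene")
g=ortho(w,iw,True,.92,.28,900,920,.0005,.003);gg=g.max(2)
print("wrist dark");blobs(gg,.92,.28,.0005,gg<35,300,7000)
o=ortho(s,i_s,False,1.0,.35,800,600,.001,.003)
for k in range(0,800,50):
    cv2.line(o,(k,0),(k,8 if k%100 else 16),(0,0,255),1)
for k in range(0,600,50): cv2.line(o,(0,k),(8,k),(0,0,255),1)
cv2.imwrite("pics/ortho_scene.png",o)
E
```

```text
wrist dark
cen [ 0.8528 -0.1528] area mm2 359 ax deg 130.7 rect [ 851.9 -151.8] [ 9.1 52.2] 39.0
cen [ 0.8125 -0.1496] area mm2 1347 ax deg 118.2 rect [ 819.2 -143.2] [52.5 43.5] 90.0
cen [0.7667 0.0238] area mm2 5768 ax deg -177.8 rect [766.9  24. ] [145.5  41.8] 3.3
cen [0.6185 0.0971] area mm2 4570 ax deg 179.5 rect [618.8  97.2] [ 42.5 107.5] 90.0
cen [ 0.6063 -0.1293] area mm2 2208 ax deg 75.0 rect [ 606.3 -129.2] [56.5 48.8] 85.9
cen [ 0.5354 -0.1495] area mm2 1353 ax deg 61.4 rect [ 528.8 -143.2] [52.5 43.5] 90.0
cen [ 0.4949 -0.153 ] area mm2 356 ax deg 49.2 rect [ 496.  -151.9] [52.6  9.1] 50.6
cen [0.4685 0.1021] area mm2 925 ax deg 85.9 rect [470.2  99.8] [58.5 19.5] 90.0
```

View pics/ortho_scene.png

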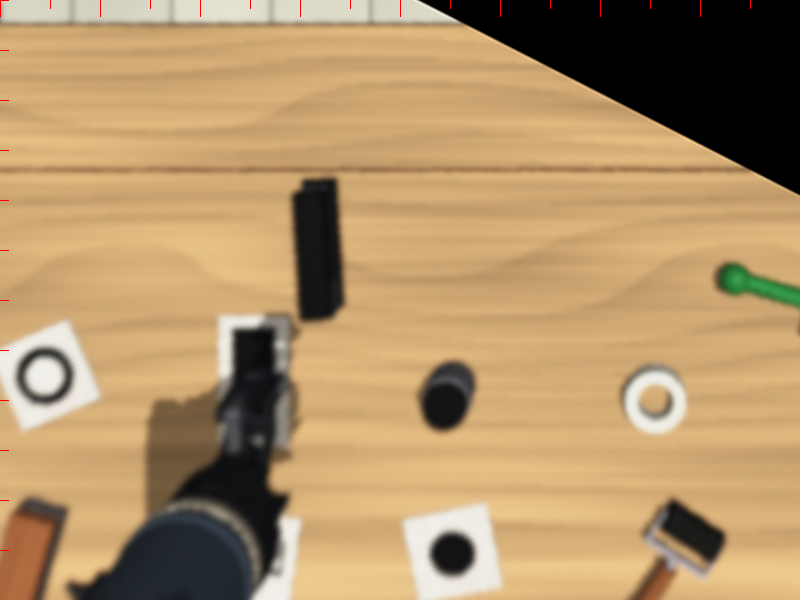

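The rectified scene shows the tape card's ring at (45,376), the jar at about (447,390), the jar disc at (453,553) and the tape at (655,400). The wooden-handled black brayer is at (685,530) and the eraser at (30,550), both cut off. The green look-alike is at (735,280). I'll take close-ups of the eraser and brayer.

```bash
python3 - <<'E'
from h import *
w=cv2.imread("pics/wrist0.png");s=cv2.imread("pics/scene0.png")
iw=camera_info("wrist");i_s=camera_info("scene")
g=ortho(w,iw,True,.70,.20,1000,1000,.0004,.003);gg=g.max(2)
print("wrist dark");blobs(gg,.70,.20,.0004,gg<45,300,7000)
a=ortho(s,i_s,False,.56,.40,400,600,.0005,.036)
b=ortho(s,i_s,False,.56,-.22,400,600,.0005,.016)
o=np.hstack([a,b])
for k in range(0,800,50): cv2.line(o,(k,0),(k,8),(0,0,255),1)
for k in range(0,600,50): cv2.line(o,(0,k),(8,k),(0,0,255),1);cv2.line(o,(400,k),(408,k),(0,0,255),1)
cv2.imwrite("pics/eb.png",o)
t=ortho(s,i_s,False,.72,.40,500,500,.0004,.003);tt=t.max(2)
print("tape card");blobs(tt,.72,.40,.0004,tt<110,800,6000)
hs=cv2.cvtColor(a,cv2.COLOR_BGR2HSV)
m=(hs[...,1]>165)&(hs[...,0]<14)
print("eraser wood");blobs(a,.56,.40,.0005,m,1500,9000)
t=ortho(s,i_s,False,.68,-.23,400,400,.0004,.024);hs=cv2.cvtColor(t,cv2.COLOR_BGR2HSV)
print("tape");blobs(t,.68,-.23,.0004,(hs[...,1]<60)&(hs[...,2]>120),800,6000)
E
```

```text
wrist dark
cen [0.6184 0.0971] area mm2 4633 ax deg 179.5 rect [618.8  97.4] [ 43.6 108. ] 90.0
cen [ 0.6178 -0.0921] area mm2 798 ax deg 166.2 rect [616.9 -94.1] [31.3 46.7] 75.0
cen [ 0.6063 -0.1292] area mm2 2262 ax deg 75.7 rect [ 606.4 -129.2] [57.9 49.3] 84.8
cen [ 0.5284 -0.1666] area mm2 2759 ax deg 63.4 rect [ 533.9 -165.7] [97.6 42.6] 56.3
cen [ 0.4774 -0.1758] area mm2 1085 ax deg 49.3 rect [ 485.  -176.9] [104.1  33.7] 42.4
cen [0.4621 0.1008] area mm2 1686 ax deg 82.2 rect [462.1 100.4] [57.7 30.7] 82.1
cen [ 0.4469 -0.1009] area mm2 1522 ax deg 136.4 rect [ 446.9 -100.8] [43.5 44. ] 26.6
cen [0.3869 0.1117] area mm2 2144 ax deg 175.6 rect [399.1 120.3] [ 72.6 120.3] 69.7
tape card
cen [0.6252 0.3053] area mm2 961 ax deg -150.1 rect [624.7 305.5] [53.6 53.8] 84.0
eraser wood
tape
cen [ 0.6094 -0.304 ] area mm2 2513 ax deg -177.2 rect [ 610.2 -304. ] [60.8 66.8] 90.0
```

View pics/eb.png

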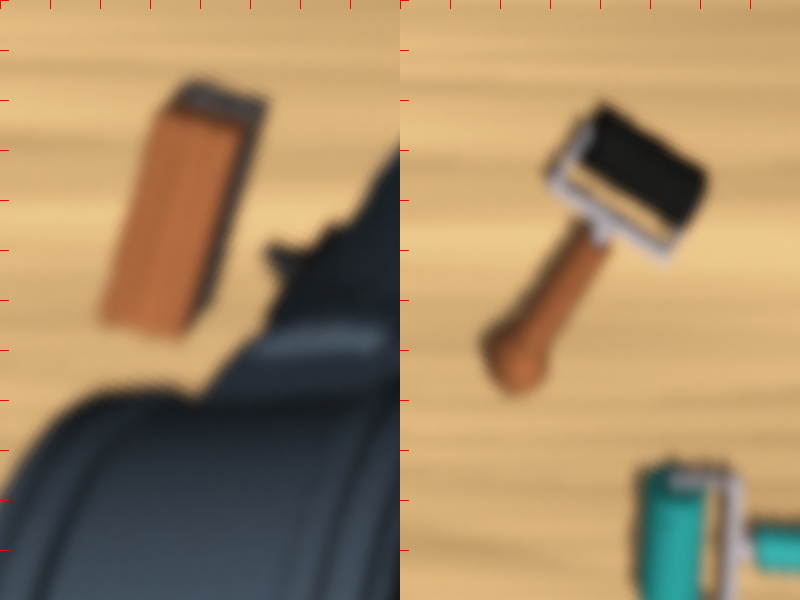

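Brayer confirmed: brown handle and black roller, with its ball at crop (515,360) and roller at (643,168). Its origin is about (.428,-.3095) and its handle direction 146°. The eraser's top is centred at (175,222), which is (.449,.3125), with its long axis at -16.7°. Moving over the brayer now.

Careful with the scale: shifts go in shares of 0.8 m and turns go in shares of 4 rad. That gives: -0.031 m / 0.8 = -0.0388, -0.0247 m / 0.8 = -0.0309.

```bash
cat > to.py <<'E'
# usage: to.py x y z phi(deg, tool-y heading): prints remaining shift in tool axes (before turning) and turn
import sys,numpy as np
from scipy.spatial.transform import Rotation as R
from workcell import get_obs
x,y,z,ph=map(float,sys.argv[1:5]);o=get_obs();M=R.from_quat(o["orientation"]).as_matrix()
c=np.degrees(np.arctan2(M[1,1],M[0,1]));d=M.T@(np.array([x,y,z])-o["tool_pos"])
t=(ph-c+180)%360-180
a=np.radians(ph);Mt=np.array([[-np.sin(a),np.cos(a),0],[np.cos(a),np.sin(a),0],[0,0,-1]]).T
print("shift",d.round(4),"after-turn axes",(Mt.T@(np.array([x,y,z])-o["tool_pos"])).round(4),"turn",(-np.radians(t)).round(4),"phi",c.round(2),"tilt",np.degrees(np.arccos(-M[2,2])).round(2),"pos",o["tool_pos"].round(4),"j7",o["joints"][6].round(2),"t",round(o["time_s"],2),"grip",round(o["grip_width"],4),"F",o["wrist_force"].round(1))
E
python3 -m inch '[[[0.085,-0.0388,-0.0309,0,0],[0.085,-0.0388,-0.0309,0,0],[0.085,-0.0388,-0.0309,0,0],[0.085,-0.0388,-0.0309,0,0],[0.085,-0.0388,-0.0309,0,0],[0.085,-0.0388,-0.0309,0,0],[0.085,-0.0388,-0.0309,0,0],[0.085,-0.0388,-0.0309,0,0]]]' 30
python3 -m inch '[[[0.085,-0.0388,-0.0309,0,0],[0.085,-0.0388,-0.0309,0,0],[0.085,0,0,0,-0.03],[0.085,0,0,0,-0.03],[0.085,0,0,0,-0.03],[0.085,0,0,0,-0.03],[0.085,0,0,0,-0.03],[0.085,0,0,0,-0.03]]]'
python3 -m inch '[[[0.085,0,0,0,-0.03],[0.085,0,0,0,-0.03],[0.085,0,0,0,0]]]'
python3 to.py .428 -.3095 .15 56.3
python3 - <<'E'
from h import *
iw=camera_info("wrist");w=capture("wrist");cv2.imwrite("pics/w1.png",w);np.save("w1",iw)
a=ortho(w,iw,True,.56,-.17,600,600,.0005,.016)
for k in range(0,600,50): cv2.line(a,(k,0),(k,8),(0,0,255),1);cv2.line(a,(0,k),(8,k),(0,0,255),1)
cv2.imwrite("pics/w1o.png",a)
E
```

```text
time_s: 0.82
tool_pos: [0.4758, -0.2492, 0.2533]
orientation: [0.707, 0.707, -0.0, -0.0]
wrist_force: [1.3, -0.6, 0.2]
grip_width: 0.0852
finger_force: 0.0
time_s: 1.48
tool_pos: [0.4278, -0.31, 0.2531]
orientation: [0.41, 0.912, 0.0, -0.0]
wrist_force: [0.5, 0.5, 0.1]
grip_width: 0.085
finger_force: 0.0
time_s: 1.73
tool_pos: [0.4278, -0.31, 0.2531]
orientation: [0.298, 0.955, 0.0, -0.0]
wrist_force: [0.3, -0.5, -0.2]
grip_width: 0.0851
finger_force: 0.0
shift [1.000e-04 5.000e-04 1.031e-01] after-turn axes [1.000e-04 5.000e-04 1.031e-01] turn -0.0171 phi 55.32 tilt 0.02 pos [ 0.4278 -0.31    0.2531] j7 1.43 t 1.73 grip 0.0851 F [ 0.3 -0.5 -0.2]
```

View pics/w1o.png

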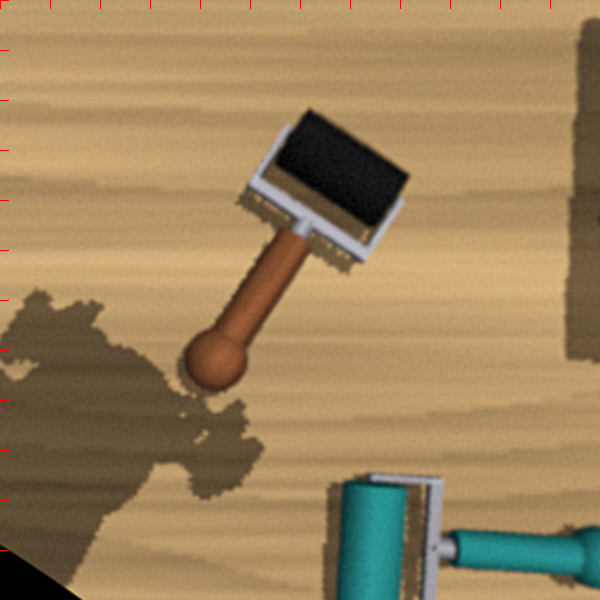

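Ball at (216,358) and roller at (342,168) give an origin of (.4285,-.3095) at 146.4°, so the grasp lines up. I'll descend and grip.

To row units: 0.04 m / 0.8 = 0.05, 0.035 m / 0.8 = 0.0438, -0.018 rad / 4 = -0.0045.

```bash
python3 -m inch '[[[0.085,0,0,0.05,-0.0045],[0.085,0,0,0.05,0],[0.085,0,0,0.05,0],[0.085,0,0,0.05,0],[0.085,0,0,0.0438,0],[0.085,0,0,0.025,0],[0.085,0,0,0.0138,0],[0.085,0,0,0,0]]]' 40
python3 to.py .4285 -.3095 .027 56.4
python3 -m inch '[[[0,0,0,0,0],[0,0,0,0,0],[0,0,0,0,0],[0,0,0,0,0],[0,0,0,0,0],[0,0,0,0,0],[0,0,0,0,0],[0,0,0,0,0]]]'
python3 -m inch '[[[0,0,0,-0.0375,0],[0,0,0,-0.0375,0],[0,0,0,-0.0375,0],[0,0,0,-0.025,0],[0,0,0,0,0]]]'
python3 to.py .45 .0971 .14 90
```

```text
time_s: 2.45
tool_pos: [0.4271, -0.3093, 0.0253]
orientation: [0.293, 0.956, 0.0, -0.002]
wrist_force: [0.1, 0.5, 0.9]
grip_width: 0.0852
finger_force: 0.0
shift [-0.0012  0.0006 -0.0017] after-turn axes [-0.0013  0.0006 -0.0017] turn -0.009 phi 55.89 tilt 0.21 pos [ 0.4271 -0.3093  0.0253] j7 1.36 t 2.45 grip 0.0852 F [0.1 0.5 0.9]
time_s: 3.12
tool_pos: [0.4284, -0.3103, 0.0283]
orientation: [0.292, 0.956, -0.0, 0.001]
wrist_force: [-0.7, 0.1, 8.1]
grip_width: 0.0186
finger_force: 38.7
time_s: 3.53
tool_pos: [0.4296, -0.3111, 0.1414]
orientation: [0.292, 0.956, -0.001, 0.003]
wrist_force: [0.3, -0.9, -1.7]
grip_width: 0.019
finger_force: 40.1
shift [2.113e-01 3.499e-01 1.000e-04] after-turn axes [-0.0204  0.4082  0.0014] turn -0.5933 phi 56.01 tilt 0.37 pos [ 0.4296 -0.3111  0.1414] j7 1.4 t 3.53 grip 0.019 F [ 0.3 -0.9 -1.7]
```

To row units: 0.04 m / 0.8 = 0.05, -0.002 m / 0.8 = -0.0025, -0.12 rad / 4 = -0.03.

```bash
python3 -m inch '[[[0,0,0,0,-0.03],[0,0,0,0,-0.03],[0,0,0,0,-0.03],[0,0,0,0,-0.03],[0,0,0,0,-0.0283],[0,-0.0025,0.05,0,0],[0,-0.0025,0.05,0,0],[0,-0.0025,0.05,0,0]]]'
python3 -m inch '[[[0,-0.0025,0.05,0,0],[0,-0.0025,0.05,0,0],[0,-0.0025,0.05,0,0],[0,0,0,0,0],[0,0,0,0,0]]]'
python3 to.py .44 .0971 .14 90
python3 - <<'E'
from h import *
iw=camera_info("wrist");w=capture("wrist");cv2.imwrite("pics/w2.png",w)
a=ortho(w,iw,True,.60,.22,800,600,.0005,.003)
for k in range(0,800,50): cv2.line(a,(k,0),(k,8),(0,0,255),1);cv2.line(a,(0,k),(8,k),(0,0,255),1)
cv2.imwrite("pics/w2o.png",a)
E
```

```text
time_s: 4.2
tool_pos: [0.4331, -0.1892, 0.1365]
orientation: [0.001, 1.0, 0.0, -0.0]
wrist_force: [2.0, 1.4, -1.6]
grip_width: 0.0183
finger_force: 40.0
time_s: 4.62
tool_pos: [0.4399, -0.0672, 0.137]
orientation: [-0.003, 1.0, 0.0, -0.0]
wrist_force: [-0.4, -1.2, -2.7]
grip_width: 0.0186
finger_force: 40.1
shift [-0.0012  0.1643 -0.0029] after-turn axes [-1.000e-04  1.643e-01 -3.000e-03] turn 0.0063 phi 90.36 tilt 0.05 pos [ 0.4399 -0.0672  0.137 ] j7 1.37 t 4.62 grip 0.0186 F [-0.4 -1.2 -2.7]
```

View pics/w2o.png

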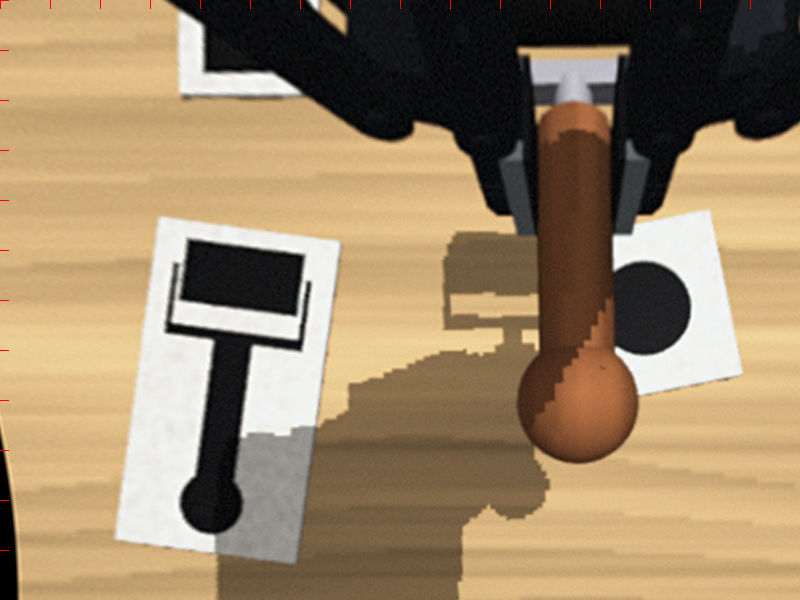

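The brayer card's corners at (160,217), (341,241), (297,563) and (115,540) put its centre, which is the brayer target, at (.405,.106), with the handle at 172.1°. Drawn ball (211,503) and roller (242,276) agree. I'll check the pose in hand and compute the shift.

```bash
python3 to.py .405 .106 .14 82.1; python3 - <<'E'
from h import *
iw=camera_info("wrist")
from scipy.optimize import least_squares
px=proj(iw,[.60-403*.0005,.22-578*.0005,.003],True)
for z in(.122,.126):print(least_squares(lambda p:proj(iw,[p[0],p[1],z],True)-px,[.38,-.07]).x, get_obs()["tool_pos"])
# jar disc
E
```

```text
shift [ 0.0341  0.1753 -0.0031] after-turn axes [ 0.0584  0.1688 -0.0031] turn 0.1407 phi 90.16 tilt 0.05 pos [ 0.4396 -0.0692  0.1369] j7 1.37 t 4.67 grip 0.0184 F [-0.5 -0.1 -2. ]
[ 0.38219108 -0.0694156 ] [ 0.43960327 -0.0692259   0.13687665]
[ 0.38164288 -0.06942957] [ 0.43960327 -0.0692259   0.13687665]
```

To row units: 0.035 m / 0.8 = 0.0438, 0.0068 m / 0.8 = 0.0085, 0.07 rad / 4 = 0.0175.

```bash
python3 -m inch '[[[0,0.0085,0.0438,0,0],[0,0.0085,0.0438,0,0],[0,0.0085,0.0438,0,0],[0,0.0085,0.0438,0,0],[0,0.0085,0.0438,0,0],[0,0,0,0,0.0175],[0,0,0,0,0.0175],[0,0,0,0,0]]]'
python3 to.py .405 .106 .036 82.1
```

```text
time_s: 5.33
tool_pos: [0.406, 0.1041, 0.137]
orientation: [0.072, 0.997, -0.0, -0.0]
wrist_force: [0.3, 0.1, -2.1]
grip_width: 0.0186
finger_force: 40.2
shift [0.0012 0.0018 0.101 ] after-turn axes [0.0012 0.0018 0.101 ] turn -0.0064 phi 81.73 tilt 0.05 pos [0.406  0.1041 0.137 ] j7 0.84 t 5.33 grip 0.0186 F [ 0.3  0.1 -2.1]
```

To row units: 0.03 m / 0.8 = 0.0375, 0.025 m / 0.8 = 0.0313, -0.006 rad / 4 = -0.0015.

```bash
python3 -m inch '[[[0,0.0015,0.0023,0.0375,-0.0015],[0,0,0,0.0375,0],[0,0,0,0.0313,0],[0,0,0,0.0125,0],[0,0,0,0,0],[0,0,0,0,0]]]'
python3 to.py .405 .106 .032 82.1
```

```text
time_s: 5.83
tool_pos: [0.4049, 0.1057, 0.0419]
orientation: [0.067, 0.998, -0.001, -0.001]
wrist_force: [1.0, -0.6, -1.2]
grip_width: 0.0185
finger_force: 40.1
shift [-0.0001  0.0003  0.0099] after-turn axes [-0.0001  0.0003  0.0099] turn 0.0035 phi 82.3 tilt 0.11 pos [0.4049 0.1057 0.0419] j7 0.73 t 5.83 grip 0.0185 F [ 1.  -0.6 -1.2]
```

To row units: 0.006 m / 0.8 = 0.0075, 0.002 m / 0.8 = 0.0025.

```bash
python3 -m inch '[[[0,0,0,0.0075,0],[0,0,0,0.0025,0],[0,0,0,0,0]]]'; python3 -m inch '[[[0,0,0,0.0025,0],[0,0,0,0,0]]]';python3 to.py .405 .106 .032 82.1
```

```text
time_s: 6.08
tool_pos: [0.4053, 0.1067, 0.0345]
orientation: [0.067, 0.998, 0.0, 0.0]
wrist_force: [-0.1, -0.0, -2.1]
grip_width: 0.0183
finger_force: 40.2
time_s: 6.25
tool_pos: [0.4052, 0.107, 0.0324]
orientation: [0.067, 0.998, 0.0, 0.0]
wrist_force: [0.8, 0.5, -2.3]
grip_width: 0.0187
finger_force: 40.2
shift [ 0.0001 -0.001   0.0004] after-turn axes [ 0.0001 -0.001   0.0004] turn 0.0041 phi 82.33 tilt 0.04 pos [0.4052 0.107  0.0324] j7 0.72 t 6.25 grip 0.0187 F [ 0.8  0.5 -2.3]
```

To row units: -0.001 m / 0.8 = -0.0013.

```bash
python3 -m inch '[[[0,0,-0.0013,0.0013,0],[0,0,0,0,0]]]';python3 -m inch '[[[0,0,0,0.0013,0],[0,0,0,0,0]]]'; python3 -m inch '[[[0,0,0,0.0013,0],[0,0,0,0,0]]]'
```

```text
time_s: 6.42
tool_pos: [0.405, 0.106, 0.0314]
orientation: [0.067, 0.998, 0.0, 0.0]
wrist_force: [0.4, -0.5, -2.6]
grip_width: 0.0186
finger_force: 40.3
time_s: 6.58
tool_pos: [0.405, 0.106, 0.0311]
orientation: [0.067, 0.998, 0.0, 0.001]
wrist_force: [-1.9, 0.4, 17.4]
grip_width: 0.0182
finger_force: 42.4
time_s: 6.75
tool_pos: [0.405, 0.106, 0.0309]
orientation: [0.067, 0.998, 0.0, 0.001]
wrist_force: [-4.9, -0.9, 36.7]
grip_width: 0.0184
finger_force: 44.4
```

To row units: -0.01 m / 0.8 = -0.0125, -0.0015 m / 0.8 = -0.0019.

```bash
python3 -m inch '[[[0,0,0,-0.0019,0],[0.03,0,0,0,0],[0.05,0,0,0,0],[0.085,0,0,0,0],[0.085,0,0,0,0],[0.085,0,0,0,0],[0.085,0,0,0,0],[0.085,0,0,-0.0125,0]]]'
python3 -m inch '[[[0.085,0,0,-0.05,0],[0.085,0,0,-0.05,0],[0.085,0,0,-0.05,0],[0.085,0,0,-0.05,0],[0.085,0,0,0,0]]]'
python3 to.py .449 .3125 .20 73.3
python3 - <<'E'
from h import *
iw=camera_info("wrist");w=capture("wrist");cv2.imwrite("pics/w3.png",w)
a=ortho(w,iw,True,.55,.19,400,600,.0005,.016)
b=ortho(w,iw,True,.55,.40,400,600,.0005,.036)
a=np.hstack([b,a])
for k in range(0,800,50): cv2.line(a,(k,0),(k,8),(0,0,255),1);cv2.line(a,(0,k),(8,k),(0,0,255),1)
cv2.imwrite("pics/w3o.png",a)
E
```

```text
time_s: 7.42
tool_pos: [0.4043, 0.1059, 0.0398]
orientation: [0.067, 0.998, -0.0, -0.001]
wrist_force: [-0.6, -0.1, -0.1]
grip_width: 0.0847
finger_force: 0.0
time_s: 7.83
tool_pos: [0.4073, 0.107, 0.2069]
orientation: [0.067, 0.998, 0.002, 0.004]
wrist_force: [1.0, 1.0, -0.7]
grip_width: 0.0853
finger_force: 0.0
shift [-0.0138  0.2092  0.0078] after-turn axes [0.0191 0.2088 0.0069] turn 0.1573 phi 82.31 tilt 0.54 pos [0.4073 0.107  0.2069] j7 0.9 t 7.83 grip 0.0853 F [ 1.   1.  -0.7]
```

View pics/w3o.png

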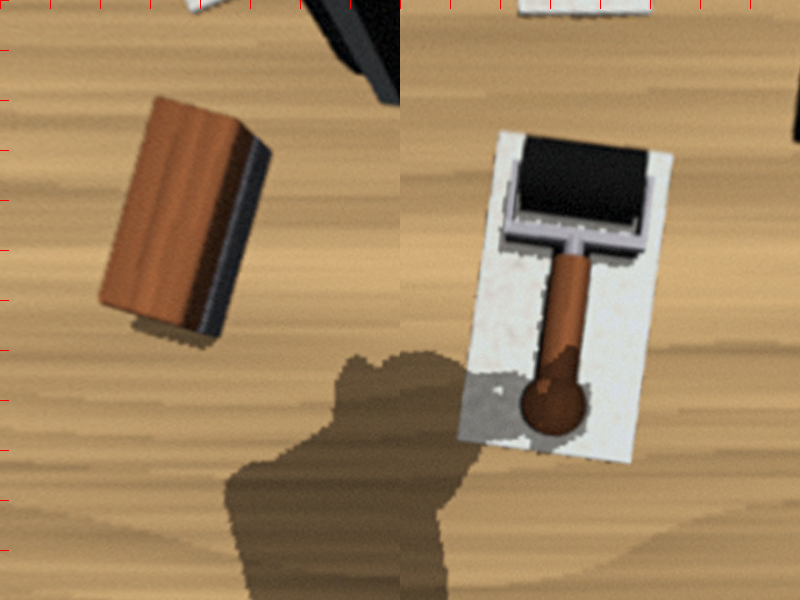

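The brayer covers its outline, with no black line showing. The eraser's top corners at (155,97), (240,120), (100,302) and (185,326) give a centre of about (.445,.315) and an axis of -15°. I'll move over it and look again.

To row units: 0.035 m / 0.8 = 0.0438, -0.0018 m / 0.8 = -0.0023, 0.13 rad / 4 = 0.0325.

```bash
python3 -m inch '[[[0.085,-0.0023,0.0438,0,0],[0.085,-0.0023,0.0438,0,0],[0.085,-0.0023,0.0438,0,0],[0.085,-0.0023,0.0438,0,0],[0.085,-0.0023,0.0438,0,0],[0.085,-0.0023,0.0438,0,0],[0.085,0,0,0,0.0325],[0.085,0,0,0,0]]]'
python3 -m inch '[[[0.085,0,0,0,0]]]'
python3 to.py .446 .314 .20 74.7
python3 - <<'E'
from h import *
iw=camera_info("wrist");w=capture("wrist");cv2.imwrite("pics/w4.png",w)
a=ortho(w,iw,True,.55,.40,400,500,.0005,.036)
hs=cv2.cvtColor(a,cv2.COLOR_BGR2HSV)
# wood top: saturated brown
m=(hs[...,1]>140)&(hs[...,0]<12)&(hs[...,2]>60)
blobs(a,.55,.40,.0005,m,1500,9000)
b=ortho(w,iw,True,.70,.40,400,500,.0005,.003)
a=np.hstack([a,b])
for k in range(0,800,50): cv2.line(a,(k,0),(k,8),(0,0,255),1);cv2.line(a,(0,k),(8,k),(0,0,255),1)
cv2.imwrite("pics/w4o.png",a)
E
```

```text
time_s: 8.55
tool_pos: [0.4426, 0.3146, 0.199]
orientation: [0.13, 0.991, -0.0, -0.001]
wrist_force: [0.3, -0.6, -0.5]
grip_width: 0.085
finger_force: 0.0
time_s: 8.63
tool_pos: [0.4429, 0.312, 0.1993]
orientation: [0.127, 0.992, -0.001, -0.001]
wrist_force: [-0.1, -0.6, -0.4]
grip_width: 0.085
finger_force: 0.0
shift [-0.0025  0.0027 -0.0007] after-turn axes [-0.0025  0.0028 -0.0007] turn 0.0117 phi 75.37 tilt 0.17 pos [0.4429 0.312  0.1993] j7 0.42 t 8.63 grip 0.085 F [-0.1 -0.6 -0.4]
cen [0.4451 0.3184] area mm2 2693 ax deg 163.6 rect [444.1 318.3] [ 43.4 107.5] 74.1
```

View pics/w4o.png

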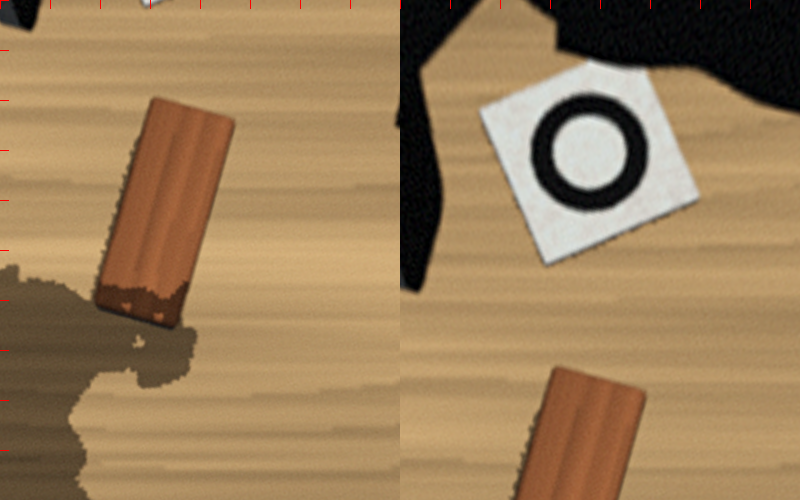

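The eraser is centred at (165,211), which is (.444,.3175), with its axis at -15.9°. The tape ring is at (590,152), which is (.624,.305). Gripping the eraser.

To row units: 0.04 m / 0.8 = 0.05, 0.03 m / 0.8 = 0.0375, 0.022 rad / 4 = 0.0055.

```bash
python3 -m inch '[[[0.085,0.0004,0.007,0,0.0055],[0.085,0,0,0.05,0],[0.085,0,0,0.05,0],[0.085,0,0,0.05,0],[0.085,0,0,0.0375,0],[0.085,0,0,0.0225,0],[0.085,0,0,0,0],[0.085,0,0,0,0]]]' 30
python3 to.py .444 .3175 .030 74.1
```

```text
time_s: 9.35
tool_pos: [0.4444, 0.3168, 0.0323]
orientation: [0.14, 0.99, -0.001, -0.001]
wrist_force: [-0.3, 0.4, 0.5]
grip_width: 0.0849
finger_force: 0.0
shift [0.0006 0.0006 0.0023] after-turn axes [0.0006 0.0006 0.0023] turn -0.0025 phi 73.96 tilt 0.14 pos [0.4444 0.3168 0.0323] j7 0.28 t 9.35 grip 0.0849 F [-0.3  0.4  0.5]
```

To row units: -0.03 m / 0.8 = -0.0375, -0.12 rad / 4 = -0.03.

```bash
python3 -m inch '[[[0.02,0,0,0,0],[0.02,0,0,0,0],[0.02,0,0,0,0],[0.02,0,0,0,0],[0.02,0,0,0,0],[0.02,0,0,0,0]]]' 40
python3 to.py .444 .3175 .030 74.1
python3 -m inch '[[[0.02,0,0,-0.0375,0],[0.02,0,0,-0.0375,0],[0.02,0,0,-0.0375,0],[0.02,0,0,-0.0375,0],[0.02,0,0,0,-0.03],[0.02,0,0,0,-0.03],[0.02,0,0,0,-0.0075],[0.02,0,0,0,0]]]'
python3 to.py .619 .097 .15 89.5
```

```text
time_s: 9.85
tool_pos: [0.4454, 0.3184, 0.0343]
orientation: [0.14, 0.99, 0.001, 0.001]
wrist_force: [-0.5, -1.2, 8.3]
grip_width: 0.0442
finger_force: 40.3
shift [ 0.0011 -0.0013  0.0043] after-turn axes [ 0.0011 -0.0012  0.0043] turn -0.0032 phi 73.91 tilt 0.13 pos [0.4454 0.3184 0.0343] j7 0.28 t 9.85 grip 0.0442 F [-0.5 -1.2  8.3]
time_s: 10.52
tool_pos: [0.4447, 0.3178, 0.1532]
orientation: [0.006, 1.0, 0.0, 0.0]
wrist_force: [-0.0, 0.3, -1.2]
grip_width: 0.0442
finger_force: 42.3
shift [-0.1769 -0.2188  0.0032] after-turn axes [-0.1762 -0.2193  0.0032] turn -0.0031 phi 89.32 tilt 0.02 pos [0.4447 0.3178 0.1532] j7 0.58 t 10.52 grip 0.0442 F [-0.   0.3 -1.2]
```

To row units: -0.027 m / 0.8 = -0.0338, -0.0215 m / 0.8 = -0.0269.

```bash
python3 -m inch '[[[0.02,-0.0269,-0.0338,0,0],[0.02,-0.0269,-0.0338,0,0],[0.02,-0.0269,-0.0338,0,0],[0.02,-0.0269,-0.0338,0,0],[0.02,0,0,0,0],[0.02,0,0,0,0]]]'
python3 to.py .619 .097 .15 89.5
python3 - <<'E'
from h import *
iw=camera_info("wrist");w=capture("wrist");cv2.imwrite("pics/w5.png",w)
a=ortho(w,iw,True,.72,.20,400,500,.0005,.003)
gg=a.max(2);blobs(a,.72,.20,.0005,gg<45,1500,9000)
b=ortho(w,iw,True,.65,.30,400,500,.0005,.150)
a=np.hstack([a,b])
for k in range(0,800,50): cv2.line(a,(k,0),(k,8),(0,0,255),1);cv2.line(a,(0,k),(8,k),(0,0,255),1)
cv2.imwrite("pics/w5o.png",a)
E
```

```text
time_s: 11.02
tool_pos: [0.5306, 0.2066, 0.1522]
orientation: [0.009, 1.0, -0.001, -0.0]
wrist_force: [-0.4, 0.2, -1.9]
grip_width: 0.0442
finger_force: 42.3
shift [-0.0905 -0.1079  0.0023] after-turn axes [-0.0894 -0.1089  0.0022] turn -0.0101 phi 88.92 tilt 0.07 pos [0.5306 0.2066 0.1522] j7 0.82 t 11.02 grip 0.0442 F [-0.4  0.2 -1.9]
```

View pics/w5o.png

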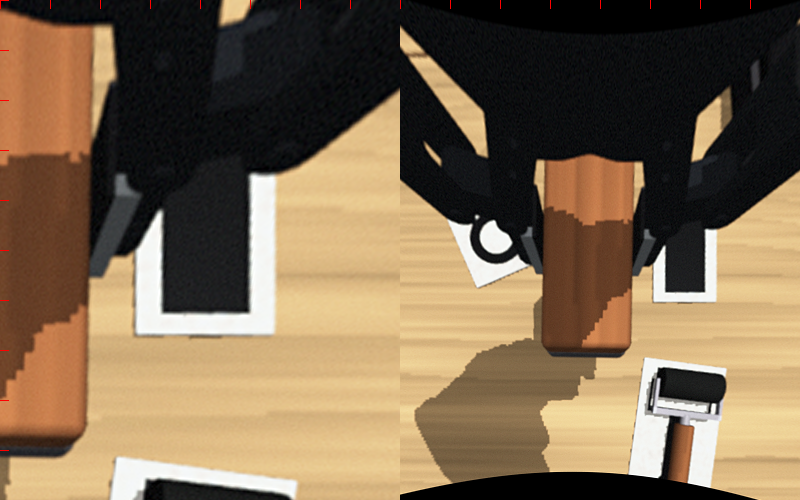

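The eraser card's rectangle runs over columns 162–249 with its bottom at row 312, so its centre is (.619,.0972) at 0°. That matches the first measurement. I'll go there and lower.

To row units: 0.03 m / 0.8 = 0.0375, -0.0269 m / 0.8 = -0.0336, -0.015 rad / 4 = -0.0038.

```bash
python3 -m inch '[[[0.02,-0.0283,-0.0336,0,0],[0.02,-0.0283,-0.0336,0,0],[0.02,-0.0283,-0.0336,0,0],[0.02,-0.0283,-0.0336,0,0],[0.02,0,0,0.0375,-0.0038],[0.02,0,0,0.0375,0],[0.02,0,0,0.0375,0],[0.02,0,0,0.0125,0]]]'
python3 -m inch '[[[0.02,0,0,0,0],[0.02,0,0,0,0]]]'
python3 to.py .619 .0972 .0375 89.8
```

```text
time_s: 11.73
tool_pos: [0.6159, 0.1017, 0.0488]
orientation: [-0.002, 1.0, -0.0, -0.003]
wrist_force: [-1.0, -0.4, -2.2]
grip_width: 0.0441
finger_force: 42.2
time_s: 11.9
tool_pos: [0.6185, 0.102, 0.0532]
orientation: [-0.003, 1.0, 0.0, -0.0]
wrist_force: [1.1, 0.9, -1.1]
grip_width: 0.0444
finger_force: 42.2
shift [-0.0004 -0.0048  0.0157] after-turn axes [-0.0005 -0.0048  0.0157] turn 0.0086 phi 90.3 tilt 0.04 pos [0.6185 0.102  0.0532] j7 1.01 t 11.9 grip 0.0444 F [ 1.1  0.9 -1.1]
```

To row units: 0.006 m / 0.8 = 0.0075, -0.0048 m / 0.8 = -0.006, 0.008 rad / 4 = 0.002.

```bash
python3 -m inch '[[[0.02,0,-0.006,0.0075,0.002],[0.02,0,0,0.005,0],[0.02,0,0,0.0025,0],[0.02,0,0,0,0]]]'
python3 to.py .619 .0972 .0375 89.8;python3 -m inch '[[[0.02,0,0,0.0025,0],[0.02,0,0,0,0]]]'
```

```text
time_s: 12.23
tool_pos: [0.6189, 0.0956, 0.0411]
orientation: [0.002, 1.0, -0.0, 0.0]
wrist_force: [-0.9, 1.2, -0.6]
grip_width: 0.0444
finger_force: 42.2
shift [-0.0001  0.0016  0.0036] after-turn axes [-0.0001  0.0016  0.0036] turn -0.0008 phi 89.75 tilt 0.02 pos [0.6189 0.0956 0.0411] j7 1.0 t 12.23 grip 0.0444 F [-0.9  1.2 -0.6]
time_s: 12.4
tool_pos: [0.6188, 0.0959, 0.0389]
orientation: [0.002, 1.0, 0.0, 0.0]
wrist_force: [-0.3, -0.4, -1.6]
grip_width: 0.0444
finger_force: 42.2
```

To row units: 0.0013 m / 0.8 = 0.0016, 0.001 m / 0.8 = 0.0013.

```bash
python3 -m inch '[[[0.02,0,0.0016,0.0013,0],[0.02,0,0,0,0]]]';python3 -m inch '[[[0.02,0,0,0.0013,0],[0.02,0,0,0,0]]]';python3 -m inch '[[[0.02,0,0,0.0013,0],[0.02,0,0,0,0]]]'
```

```text
time_s: 12.57
tool_pos: [0.6188, 0.0975, 0.0378]
orientation: [0.002, 1.0, 0.0, 0.0]
wrist_force: [0.2, -0.9, -1.9]
grip_width: 0.0444
finger_force: 42.2
time_s: 12.73
tool_pos: [0.6189, 0.0974, 0.0374]
orientation: [0.002, 1.0, 0.0, 0.0]
wrist_force: [-2.6, 0.8, 4.7]
grip_width: 0.0444
finger_force: 43.0
time_s: 12.9
tool_pos: [0.6188, 0.0975, 0.0374]
orientation: [0.002, 1.0, -0.0, 0.0]
wrist_force: [-5.2, -0.4, 15.6]
grip_width: 0.0441
finger_force: 44.2
```

To row units: -0.04 m / 0.8 = -0.05, -0.01 m / 0.8 = -0.0125.

```bash
python3 -m inch '[[[0.02,0,0,-0.0013,0],[0.05,0,0,0,0],[0.06,0,0,0,0],[0.085,0,0,0,0],[0.085,0,0,0,0],[0.085,0,0,-0.0125,0],[0.085,0,0,-0.05,0],[0.085,0,0,-0.05,0]]]'
python3 -m inch '[[[0.085,0,0,-0.05,0],[0.085,0,0,-0.05,0],[0.085,0.0125,-0.0438,0,0],[0.085,0.0125,-0.0438,0,0],[0.085,0.0125,-0.0438,0,0],[0.085,0.0125,-0.0438,0,0],[0.085,0,0,0,0],[0.085,0,0,0,0]]]'
python3 to.py .61 -.105 .15 90
python3 - <<'E'
from h import *
iw=camera_info("wrist");w=capture("wrist");cv2.imwrite("pics/w6.png",w)
a=ortho(w,iw,True,.72,.17,400,500,.0004,.020)
b=ortho(w,iw,True,.70,-.02,400,600,.0005,.062)
c=np.zeros((600,800,3),np.uint8);c[:500,:400]=a;c[:,400:]=b;a=c
for k in range(0,800,50): cv2.line(a,(k,0),(k,8),(0,0,255),1);cv2.line(a,(0,k),(8,k),(0,0,255),1)
cv2.imwrite("pics/w6o.png",a)
E
```

```text
time_s: 13.57
tool_pos: [0.6174, 0.097, 0.1267]
orientation: [0.002, 1.0, -0.0, -0.002]
wrist_force: [1.6, 0.6, 0.1]
grip_width: 0.0851
finger_force: 0.0
time_s: 14.23
tool_pos: [0.5777, -0.0456, 0.2075]
orientation: [0.004, 1.0, -0.001, 0.0]
wrist_force: [-0.2, 1.8, 0.4]
grip_width: 0.085
finger_force: 0.0
shift [-0.0328 -0.0591  0.0576] after-turn axes [-0.0323 -0.0594  0.0575] turn -0.0085 phi 89.51 tilt 0.07 pos [ 0.5777 -0.0456  0.2075] j7 1.32 t 14.23 grip 0.085 F [-0.2  1.8  0.4]
```

View pics/w6o.png

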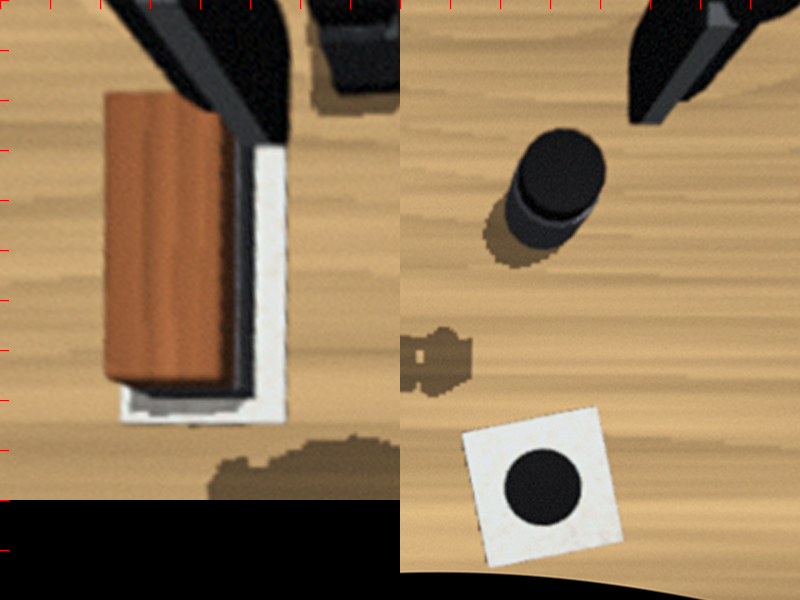

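The eraser covers its outline: the card margin shows all round and no black is visible. Jar cap centre (562,172) gives (.614,-.101), and its disc is at (.4465,-.1017). Moving to the jar.

Careful with the scale: shifts go in shares of 0.8 m and turns go in shares of 4 rad. That gives: 0.03 m / 0.8 = 0.0375, -0.0279 m / 0.8 = -0.0349, -0.008 rad / 4 = -0.002.

```bash
python3 -m inch '[[[0.085,-0.0224,-0.0349,0,0],[0.085,-0.0224,-0.0349,0,0],[0.085,0,0,0.0375,-0.002],[0.085,0,0,0.0375,0],[0.085,0,0,0,0],[0.085,0,0,0,0]]]'
python3 to.py .614 -.101 .035 90
```

```text
time_s: 14.78
tool_pos: [0.6134, -0.0966, 0.1461]
orientation: [-0.003, 1.0, 0.001, -0.001]
wrist_force: [-0.8, 0.3, 0.2]
grip_width: 0.0851
finger_force: 0.0
shift [-0.0009 -0.0045  0.1111] after-turn axes [-0.0006 -0.0044  0.1111] turn 0.0067 phi 90.39 tilt 0.19 pos [ 0.6134 -0.0966  0.1461] j7 1.39 t 14.78 grip 0.0851 F [-0.8  0.3  0.2]
```

To row units: 0.03 m / 0.8 = 0.0375, 0.02 m / 0.8 = 0.025.

```bash
python3 -m inch '[[[0.085,-0.001,-0.0055,0.0375,0],[0.085,0,0,0.0375,0],[0.085,0,0,0.0375,0],[0.085,0,0,0.025,0],[0.085,0,0,0,0],[0.085,0,0,0,0]]]'
python3 to.py .614 -.101 .035 90
python3 -m inch '[[[0.02,0,0,0,0],[0.02,0,0,0,0],[0.02,0,0,0,0],[0.02,0,0,0,0],[0.02,0,0,0,0],[0.02,0,0,0,0],[0.02,0,0,0,0]]]' 35
python3 to.py .614 -.101 .035 90
python3 -m inch '[[[0.02,0,0,-0.025,0],[0.02,0,0,-0.0375,0],[0.02,0,0,-0.0375,0],[0.02,0,0,-0.0375,0],[0.02,0,0,0,0],[0.02,0,0,0,0]]]'
python3 to.py .4465 -.1017 .15 90
```

```text
time_s: 15.28
tool_pos: [0.6155, -0.1019, 0.0381]
orientation: [-0.003, 1.0, 0.0, 0.0]
wrist_force: [0.6, 0.7, 0.5]
grip_width: 0.0847
finger_force: 0.0
shift [0.0015 0.0009 0.0031] after-turn axes [0.0015 0.0009 0.0031] turn 0.0056 phi 90.32 tilt 0.04 pos [ 0.6155 -0.1019  0.0381] j7 1.33 t 15.28 grip 0.0847 F [0.6 0.7 0.5]
time_s: 15.87
tool_pos: [0.6158, -0.103, 0.0389]
orientation: [-0.002, 1.0, -0.0, 0.001]
wrist_force: [-1.7, 1.2, 10.1]
grip_width: 0.0468
finger_force: 34.8
shift [0.0018 0.002  0.0039] after-turn axes [0.0018 0.002  0.0039] turn 0.004 phi 90.23 tilt 0.17 pos [ 0.6158 -0.103   0.0389] j7 1.33 t 15.87 grip 0.0468 F [-1.7  1.2 10.1]
time_s: 16.37
tool_pos: [0.6157, -0.1032, 0.1493]
orientation: [-0.002, 1.0, -0.0, 0.002]
wrist_force: [-1.0, 0.7, -3.3]
grip_width: 0.0467
finger_force: 37.1
shift [ 0.1692  0.0022 -0.0014] after-turn axes [ 0.1692  0.0015 -0.0007] turn 0.0038 phi 90.22 tilt 0.25 pos [ 0.6157 -0.1032  0.1493] j7 1.4 t 16.37 grip 0.0467 F [-1.   0.7 -3.3]
```

To row units: 0.0335 m / 0.8 = 0.0419, 0.03 m / 0.8 = 0.0375.

```bash
python3 -m inch '[[[0.02,0.0419,0.0005,0,0],[0.02,0.0419,0.0005,0,0],[0.02,0.0419,0.0005,0,0],[0.02,0.0419,0.0005,0,0],[0.02,0.0419,0,0,0],[0.02,0,0,0.0375,0],[0.02,0,0,0.0375,0],[0.02,0,0,0,0]]]'
python3 -m inch '[[[0.02,0,0,0.0375,0],[0.02,0,0,0,0],[0.02,0,0,0,0]]]';python3 to.py .448 -.1017 .042 90
```

```text
time_s: 17.03
tool_pos: [0.444, -0.102, 0.0831]
orientation: [-0.002, 1.0, 0.001, -0.003]
wrist_force: [-1.1, 1.0, -1.5]
grip_width: 0.0467
finger_force: 37.2
time_s: 17.28
tool_pos: [0.4464, -0.1018, 0.0566]
orientation: [-0.002, 1.0, 0.0, -0.002]
wrist_force: [0.6, 0.5, -0.4]
grip_width: 0.0471
finger_force: 37.2
shift [-0.0017  0.0001  0.0146] after-turn axes [-0.0016  0.0001  0.0146] turn 0.0049 phi 90.28 tilt 0.19 pos [ 0.4464 -0.1018  0.0566] j7 1.27 t 17.28 grip 0.0471 F [ 0.6  0.5 -0.4]
```

To row units: 0.008 m / 0.8 = 0.01, 0.004 m / 0.8 = 0.005.

```bash
python3 -m inch '[[[0.02,-0.0013,0,0.01,0],[0.02,0,0,0.005,0],[0.02,0,0,0,0],[0.02,0,0,0,0]]]';python3 to.py .448 -.1017 .042 90
python3 -m inch '[[[0.02,0,0,0.0013,0],[0.02,0,0,0,0]]]'
```

```text
time_s: 17.62
tool_pos: [0.4483, -0.1022, 0.0452]
orientation: [-0.002, 1.0, -0.0, 0.0]
wrist_force: [-0.1, 0.5, -1.6]
grip_width: 0.0467
finger_force: 37.2
shift [0.0003 0.0005 0.0032] after-turn axes [0.0003 0.0005 0.0032] turn 0.0041 phi 90.24 tilt 0.03 pos [ 0.4483 -0.1022  0.0452] j7 1.26 t 17.62 grip 0.0467 F [-0.1  0.5 -1.6]
time_s: 17.78
tool_pos: [0.4483, -0.1022, 0.0441]
orientation: [-0.002, 1.0, -0.0, 0.0]
wrist_force: [-0.4, 0.7, -1.1]
grip_width: 0.0466
finger_force: 37.2
```

To row units: 0.001 m / 0.8 = 0.0013.

```bash
python3 -m inch '[[[0.02,0,0,0.0013,0],[0.02,0,0,0,0]]]';python3 -m inch '[[[0.02,0,0,0.0013,0],[0.02,0,0,0,0]]]';python3 -m inch '[[[0.02,0,0,0.0013,0],[0.02,0,0,0,0]]]'
```

```text
time_s: 17.95
tool_pos: [0.4482, -0.1022, 0.0429]
orientation: [-0.002, 1.0, -0.0, 0.0]
wrist_force: [-0.3, 0.3, -1.1]
grip_width: 0.047
finger_force: 37.2
time_s: 18.12
tool_pos: [0.4482, -0.1022, 0.0419]
orientation: [-0.002, 1.0, -0.0, 0.0]
wrist_force: [-1.0, -0.1, 1.0]
grip_width: 0.0466
finger_force: 37.5
time_s: 18.28
tool_pos: [0.4482, -0.1022, 0.0418]
orientation: [-0.002, 1.0, -0.0, 0.0]
wrist_force: [-3.7, 0.3, 20.9]
grip_width: 0.0466
finger_force: 39.3
```

```bash
python3 -m inch '[[[0.02,0,0,-0.0013,0],[0.05,0,0,0,0],[0.06,0,0,0,0],[0.085,0,0,0,0],[0.085,0,0,0,0],[0.085,0,0,-0.0125,0],[0.085,0,0,-0.0375,0],[0.085,0,0,-0.05,0]]]'
python3 -m inch '[[[0.085,0,0,-0.05,0],[0.085,0,0,-0.05,0],[0.085,-0.025,-0.0375,0,0],[0.085,-0.025,-0.0375,0,0],[0.085,-0.025,-0.0375,0,0],[0.085,-0.025,-0.0375,0,0],[0.085,0,0,0,0],[0.085,0,0,0,0]]]'
python3 to.py .609 -.304 .15 90
python3 - <<'E'
from h import *
iw=camera_info("wrist");w=capture("wrist");cv2.imwrite("pics/w7.png",w)
a=ortho(w,iw,True,.55,-.02,400,500,.0004,.003)
b=ortho(w,iw,True,.70,-.20,400,500,.0005,.024)
hs=cv2.cvtColor(b,cv2.COLOR_BGR2HSV)
blobs(b,.70,-.20,.0005,(hs[...,1]<60)&(hs[...,2]>120),800,6000)
a=np.hstack([a,b])
for k in range(0,800,50): cv2.line(a,(k,0),(k,8),(0,0,255),1);cv2.line(a,(0,k),(8,k),(0,0,255),1)
cv2.imwrite("pics/w7o.png",a)
E
```

```text
time_s: 18.95
tool_pos: [0.4465, -0.1016, 0.1207]
orientation: [-0.002, 1.0, 0.001, -0.003]
wrist_force: [0.3, -0.4, -0.2]
grip_width: 0.0847
finger_force: 0.0
time_s: 19.62
tool_pos: [0.5289, -0.2236, 0.2009]
orientation: [-0.001, 1.0, 0.0, -0.0]
wrist_force: [0.2, 0.5, -0.8]
grip_width: 0.0853
finger_force: 0.0
shift [-0.0801 -0.0805  0.0508] after-turn axes [-0.0801 -0.0804  0.0509] turn 0.0012 phi 90.07 tilt 0.04 pos [ 0.5289 -0.2236  0.2009] j7 1.64 t 19.62 grip 0.0853 F [ 0.2  0.5 -0.8]
cen [ 0.6041 -0.3011] area mm2 1588 ax deg -155.7 rect [ 604.6 -302.2] [59.5 56. ] 27.1
```

View pics/w7o.png

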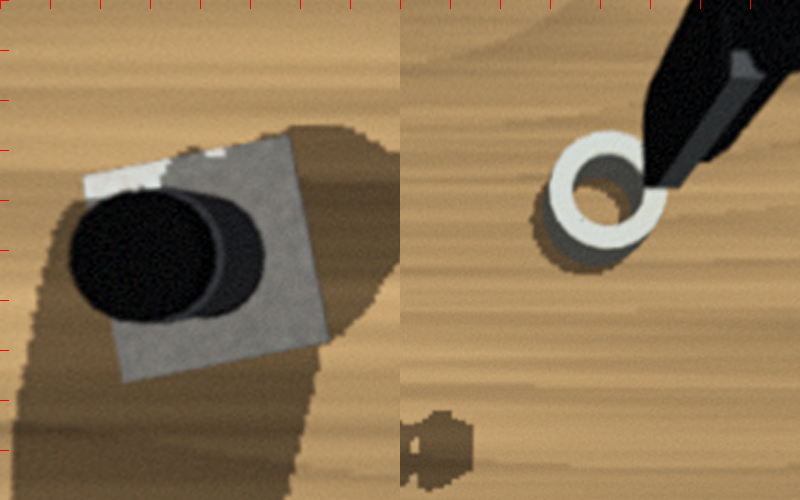

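The jar's base sits centred on its card, at about (.447,-.1016). The tape ring at (608,190) gives (.605,-.304). Next I'll check where the cup is and go to the tape.

```bash
python3 - <<'E'
from h import *
from scipy.optimize import least_squares
i=camera_info("scene")
for px,z in(((628*.64,258*.64),0),((638*.64,232*.64),.095)):print(least_squares(lambda p:proj(i,[p[0],p[1],z],False)-px,[.5,.4]).x.round(3))
E
python3 -m inch '[[[0.085,-0.0316,-0.0335,0,0],[0.085,-0.0316,-0.0335,0,0],[0.085,-0.0316,-0.0335,0,0],[0.085,0,0,0.05,0],[0.085,0,0,0.0375,0],[0.085,0,0,0,0],[0.085,0,0,0,0]]]'
python3 to.py .605 -.304 .024 90
```

```text
[0.575 0.531]
[0.577 0.518]
time_s: 20.25
tool_pos: [0.6038, -0.3001, 0.1308]
orientation: [-0.003, 1.0, 0.001, -0.002]
wrist_force: [0.3, -0.0, 1.0]
grip_width: 0.085
finger_force: 0.0
shift [-0.0016 -0.0041  0.1068] after-turn axes [-0.0012 -0.0039  0.1068] turn 0.006 phi 90.34 tilt 0.24 pos [ 0.6038 -0.3001  0.1308] j7 1.7 t 20.25 grip 0.085 F [ 0.3 -0.   1. ]
```

Cup at (.575,.52), well clear of the tape card.

To row units: 0.03 m / 0.8 = 0.0375, 0.025 m / 0.8 = 0.0313.

```bash
python3 -m inch '[[[0.085,-0.0013,-0.0049,0.0375,0],[0.085,0,0,0.0375,0],[0.085,0,0,0.0313,0],[0.085,0,0,0.0125,0],[0.085,0,0,0.0075,0],[0.085,0,0,0,0],[0.085,0,0,0,0]]]'
python3 to.py .605 -.304 .024 90
```

```text
time_s: 20.83
tool_pos: [0.6071, -0.3058, 0.0328]
orientation: [-0.002, 1.0, -0.0, 0.001]
wrist_force: [-0.6, 0.2, -0.5]
grip_width: 0.0852
finger_force: 0.0
shift [0.0021 0.0018 0.0088] after-turn axes [0.0021 0.0018 0.0088] turn 0.0045 phi 90.26 tilt 0.14 pos [ 0.6071 -0.3058  0.0328] j7 1.66 t 20.83 grip 0.0852 F [-0.6  0.2 -0.5]
```

To row units: 0.005 m / 0.8 = 0.0063, 0.003 m / 0.8 = 0.0038.

```bash
python3 -m inch '[[[0.085,0.0025,0.0023,0.0063,0],[0.085,0,0,0.0038,0],[0.085,0,0,0,0],[0.085,0,0,0,0]]]'
python3 -m inch '[[[0.03,0,0,0,0],[0.03,0,0,0,0],[0.03,0,0,0,0],[0.03,0,0,0,0],[0.03,0,0,0,0],[0.03,0,0,0,0]]]' 35
python3 to.py .605 -.304 .024 90
python3 -m inch '[[[0.03,0,0,-0.0125,0],[0.03,0,0,-0.0375,0],[0.03,0,0,-0.0375,0],[0.03,0,0,-0.05,0],[0.03,0,0,-0.05,0],[0.03,0,0,0,0],[0.03,0,0,0,0]]]'
python3 to.py .624 .305 .17 90
```

```text
time_s: 21.17
tool_pos: [0.6039, -0.304, 0.0231]
orientation: [-0.002, 1.0, -0.0, 0.0]
wrist_force: [0.5, -0.5, -0.9]
grip_width: 0.0849
finger_force: 0.0
time_s: 21.67
tool_pos: [0.6041, -0.3041, 0.0234]
orientation: [-0.002, 1.0, -0.0, 0.0]
wrist_force: [-1.5, 0.2, 5.6]
grip_width: 0.0583
finger_force: 37.7
shift [-0.0009  0.0001 -0.0006] after-turn axes [-0.0009  0.0001 -0.0006] turn 0.0041 phi 90.23 tilt 0.03 pos [ 0.6041 -0.3041  0.0234] j7 1.65 t 21.67 grip 0.0583 F [-1.5  0.2  5.6]
time_s: 22.25
tool_pos: [0.6053, -0.3044, 0.1763]
orientation: [-0.002, 1.0, -0.001, 0.003]
wrist_force: [-0.0, 0.2, -2.4]
grip_width: 0.058
finger_force: 37.9
shift [-0.0211  0.6093  0.005 ] after-turn axes [-0.0187  0.6094  0.0063] turn 0.004 phi 90.23 tilt 0.32 pos [ 0.6053 -0.3044  0.1763] j7 1.72 t 22.25 grip 0.058 F [-0.   0.2 -2.4]
```

To row units: 0.038 m / 0.8 = 0.0475, -0.0012 m / 0.8 = -0.0015.

```bash
python3 -m inch '[[[0.03,-0.0015,0.0475,0,0],[0.03,-0.0015,0.0475,0,0],[0.03,-0.0015,0.0475,0,0],[0.03,-0.0015,0.0475,0,0],[0.03,-0.0015,0.0475,0,0],[0.03,-0.0015,0.0475,0,0],[0.03,-0.0015,0.0475,0,0],[0.03,-0.0015,0.0475,0,0]]]'
python3 -m inch '[[[0.03,-0.0015,0.0475,0,0],[0.03,-0.0015,0.0475,0,0],[0.03,-0.0015,0.0475,0,0],[0.03,-0.0015,0.0475,0,0],[0.03,-0.0015,0.0475,0,0],[0.03,-0.0015,0.0475,0,0],[0.03,-0.0015,0.0475,0,0],[0.03,0,0,0,0]]]'
python3 -m inch '[[[0.03,0,0,0,0]]]';python3 to.py .6235 .305 .0265 90
```

```text
time_s: 22.92
tool_pos: [0.6111, 0.0017, 0.1716]
orientation: [-0.002, 1.0, -0.0, -0.001]
wrist_force: [1.0, -0.5, -1.7]
grip_width: 0.0582
finger_force: 38.0
time_s: 23.58
tool_pos: [0.6163, 0.2766, 0.1716]
orientation: [-0.007, 1.0, 0.003, -0.001]
wrist_force: [-2.4, 1.2, 0.3]
grip_width: 0.058
finger_force: 38.0
time_s: 23.67
tool_pos: [0.6177, 0.2694, 0.1713]
orientation: [-0.005, 1.0, 0.0, -0.001]
wrist_force: [0.6, -0.5, -1.1]
grip_width: 0.0584
finger_force: 38.0
shift [-0.0065  0.0355  0.1448] after-turn axes [-0.0058  0.0356  0.1448] turn 0.0095 phi 90.54 tilt 0.16 pos [0.6177 0.2694 0.1713] j7 0.86 t 23.67 grip 0.0584 F [ 0.6 -0.5 -1.1]
```

To row units: 0.04 m / 0.8 = 0.05, 0.0355 m / 0.8 = 0.0444.

```bash
python3 -m inch '[[[0.03,-0.0075,0.0444,0,0],[0.03,0,0,0.05,0],[0.03,0,0,0.05,0],[0.03,0,0,0.0375,0],[0.03,0,0,0.0188,0],[0.03,0,0,0,0],[0.03,0,0,0,0]]]'
python3 to.py .6235 .305 .0265 90
```

```text
time_s: 24.25
tool_pos: [0.6251, 0.2998, 0.0467]
orientation: [-0.001, 1.0, -0.001, -0.001]
wrist_force: [0.1, 0.8, -0.3]
grip_width: 0.0582
finger_force: 38.0
shift [0.0015 0.0053 0.0201] after-turn axes [0.0016 0.0052 0.0202] turn 0.003 phi 90.17 tilt 0.17 pos [0.6251 0.2998 0.0467] j7 0.77 t 24.25 grip 0.0582 F [ 0.1  0.8 -0.3]
```

To row units: 0.01 m / 0.8 = 0.0125, 0.0052 m / 0.8 = 0.0065.

```bash
python3 -m inch '[[[0.03,0.0019,0.0065,0.0125,0],[0.03,0,0,0.0063,0],[0.03,0,0,0,0],[0.03,0,0,0,0]]]'
python3 to.py .6235 .305 .0265 90;python3 -m inch '[[[0.03,0,0,0.0025,0],[0.03,0,0,0,0]]]'
```

```text
time_s: 24.58
tool_pos: [0.6239, 0.3069, 0.0332]
orientation: [-0.002, 1.0, 0.0, 0.0]
wrist_force: [0.6, -0.5, -0.5]
grip_width: 0.058
finger_force: 38.0
shift [ 0.0004 -0.0019  0.0067] after-turn axes [ 0.0004 -0.0019  0.0067] turn 0.0044 phi 90.25 tilt 0.02 pos [0.6239 0.3069 0.0332] j7 0.75 t 24.58 grip 0.058 F [ 0.6 -0.5 -0.5]
time_s: 24.75
tool_pos: [0.6241, 0.3068, 0.0311]
orientation: [-0.002, 1.0, 0.0, 0.0]
wrist_force: [-0.0, 0.3, -0.9]
grip_width: 0.058
finger_force: 38.0
```

To row units: 0.002 m / 0.8 = 0.0025, -0.0018 m / 0.8 = -0.0023.

```bash
python3 -m inch '[[[0.03,0,-0.0023,0.0025,0],[0.03,0,0,0,0]]]'; python3 -m inch '[[[0.03,0,0,0.0013,0],[0.03,0,0,0,0]]]'; python3 -m inch '[[[0.03,0,0,0.0013,0],[0.03,0,0,0,0]]]';  python3 -m inch '[[[0.03,0,0,0.0013,0],[0.03,0,0,0,0]]]'
```

```text
time_s: 24.92
tool_pos: [0.6239, 0.3044, 0.0286]
orientation: [-0.002, 1.0, -0.0, -0.0]
wrist_force: [0.2, -0.6, -1.2]
grip_width: 0.0583
finger_force: 38.0
time_s: 25.08
tool_pos: [0.6238, 0.3049, 0.0277]
orientation: [-0.002, 1.0, -0.0, -0.0]
wrist_force: [0.4, -0.1, -1.2]
grip_width: 0.058
finger_force: 38.0
time_s: 25.25
tool_pos: [0.6238, 0.305, 0.0266]
orientation: [-0.002, 1.0, -0.0, -0.0]
wrist_force: [-0.4, -0.7, -1.0]
grip_width: 0.0581
finger_force: 38.0
time_s: 25.42
tool_pos: [0.6238, 0.3051, 0.0264]
orientation: [-0.002, 1.0, -0.0, 0.0]
wrist_force: [-0.8, -1.3, 5.4]
grip_width: 0.0583
finger_force: 38.5
```

To row units: -0.04 m / 0.8 = -0.05, -0.03 m / 0.8 = -0.0375.

```bash
python3 -m inch '[[[0.05,0,0,-0.0006,0],[0.065,0,0,0,0],[0.07,0,0,0,0],[0.085,0,0,0,0],[0.085,0,0,0,0],[0.085,0,0,-0.0125,0],[0.085,0,0,-0.0375,0],[0.085,0,0,-0.05,0]]]'
python3 -m inch '[[[0.085,0,0,-0.05,0],[0.085,0,0,-0.05,0],[0.085,0.0313,-0.0375,-0.0125,0],[0.085,0.0313,-0.0375,-0.0125,0],[0.085,0.0313,-0.0375,-0.0125,0],[0.085,0.0313,-0.0375,-0.0125,0],[0.085,0,0,0,0],[0.085,0,0,0,0]]]'
python3 - <<'E'
from h import *
print(get_obs()["tool_pos"])
iw=camera_info("wrist");w=capture("wrist");cv2.imwrite("pics/w8.png",w)
a=ortho(w,iw,True,.71,.38,400,500,.0004,.003)
b=ortho(w,iw,True,.71,.17,400,500,.0004,.003)
a=np.hstack([a,b])
for k in range(0,800,50): cv2.line(a,(k,0),(k,8),(0,0,255),1);cv2.line(a,(0,k),(8,k),(0,0,255),1)
cv2.imwrite("pics/w8o.png",a)
cv2.imwrite("pics/scene8.png",cv2.resize(capture("scene"),(800,600),interpolation=cv2.INTER_CUBIC))
E
```

```text
time_s: 26.08
tool_pos: [0.6221, 0.304, 0.1047]
orientation: [-0.002, 1.0, -0.001, -0.003]
wrist_force: [1.1, 0.4, -0.2]
grip_width: 0.0851
finger_force: 0.0
time_s: 26.75
tool_pos: [0.5239, 0.1827, 0.2282]
orientation: [-0.001, 1.0, -0.0, 0.001]
wrist_force: [-0.3, 0.4, 0.6]
grip_width: 0.0848
finger_force: 0.0
[0.52389525 0.18268475 0.22815515]
```

View pics/w8o.png

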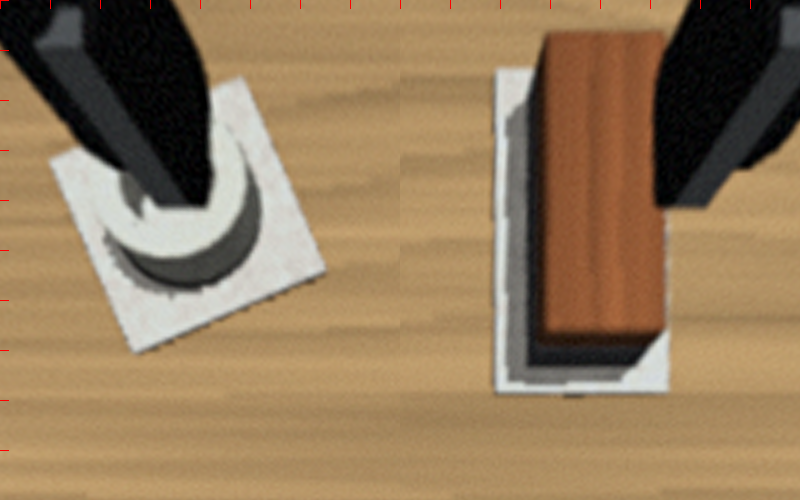

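View pics/scene8.png

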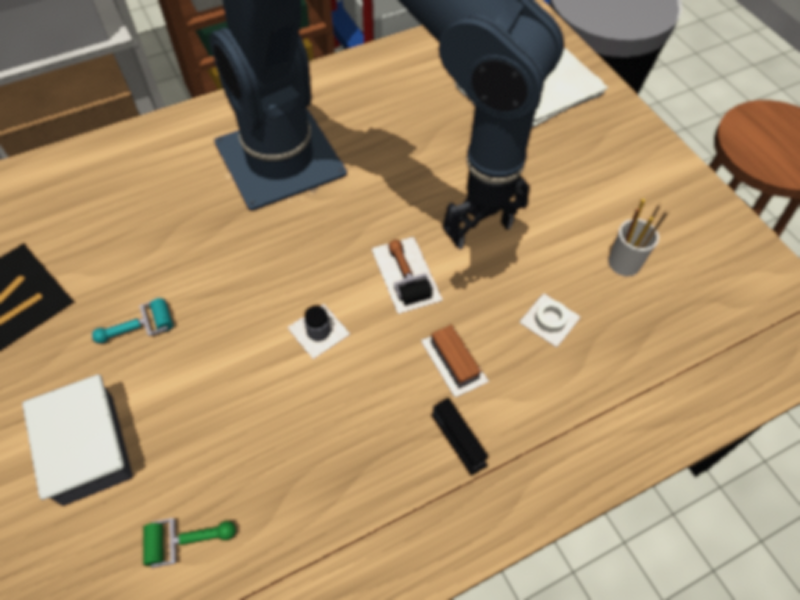

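Final check: the eraser's margins are 12.4 and 10.4 mm (12.5 and 10 expected). The tape's base is centred at about (186,213) against the card centre at (188,215). The scene picture shows all four on their cards, the stapler (460,435) and cup (632,247) where they were, and the gripper clear. Handing in.

```bash
python3 -c "
from workcell import *
print(close_job())"
```

```text
the job is handed in; nothing more can be done
None
```

I put the roller, eraser, jar and tape back on their own cards, each within about 2 mm of its outline in the camera checks, left the stapler and cup alone, and handed the job in at about 27 s.

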